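Dip the oil of the bench air compressor

TASK

Check the oil of the blue air compressor: take the wiped dipstick with the yellow handle from the white tray, push it down the sloping dipstick tube until its black collar stops on the tube's mouth, without forcing it, and draw it right out again. Then hold it level for reading, marked face up, with its tip about a hand's breadth above the white tray so that it drips there, and finish still holding it like that. Leave the other things on the bench where they are.

Things in the scene. Friction and masses are not known exactly. Their poses are not given: they have to be found in the camera images.
- gauge: Dipstick, about 65 g: flat steel blade 155 long, 8 wide, 4 thick; black disc collar 33 diameter (x -6 to 0); yellow handle 55 x 16 wide x 14 (x -61 to -6). Origin: centre of the collar's blade-side face. x along the blade to its tip, y across blade and handle, z out of the marked face (two black lines). Starts level, marked face up, origin 37 above the bench.
- gauge_tip (a point): The tip of the blade, 155 along x from the gauge's origin. The last 10 of the blade are 5 wide; the two black reading lines are at x = 115 and 140. Centre of mass about x = 37.
- guide_tube: Fixed steel dipstick tube, sloping 40 degrees above level. Origin: centre of its open mouth, 152 above the bench; z points out and up along its axis (insert along -z), y is level. Funnel mouth: rim 33 outside, 27 inside diameter, narrowing within 24 to a straight bore 13 wide; 107 long, open into the hollow sump. Fully home, the gauge's origin is at this origin, collar on the rim.
- compressor: Fixed bench air compressor: blue crankcase 130 x 110, 135 high; finned cylinder with square head on it (226 high, x -17 to 61); grey motor and black fan cowl towards -y (to y = -290, up to 190 high). Origin on the bench under the crankcase's centre, z up. The tube leaves the face x = -65 towards -x; its mouth is at (-132, 0, 152).
- tray: White open drip tray, 110 (x) by 190 (y) by 35 high, walls 4, 0.7 kg, loose on the bench. Origin: centre of its underside, z up. The dipstick starts lying roughly along its x axis, tip to +x, across the two long rims, with collar and handle hanging free outside.
- oil_bottle: Amber bottle, 68 diameter, 170 high, loose bystander; origin at its foot.
- beaker: Glass beaker, 72 diameter, 95 high, loose bystander; origin at its foot.
- hollow_lamp: Hollow-cathode lamp (glass tube on a black socket) upright in a grey round stand 68 wide, 166 high in all, loose bystander; origin at its foot.
- cup_rack: Blue block with white sample cups, 70 x 130 x 44 high, loose bystander; origin at the centre of its underside.
- screwdriver: Screwdriver lying on the bench between robot and compressor, bystander.
- wrench: Wrench lying on the bench to the right of the tray, bystander.
Not all that is in view belongs to the job. Leave any green look-alike of the gauge alone. Of the things that look like the tray, the smaller one is meant.

How it is judged:
By the outcome, as a careful person would: the job done as asked, in the order asked, and still so for the second after the job is handed in, while the arm keeps its last pose, push and grip.
It also fails if it takes over 45 s, if anything falls off the work surface, if the arm or the gripper's body presses on something with over 40 N, if the wrist force passes 120 N, or if a joint passes its speed limit or range.

ROBOT

A 7-joint arm with a two-finger parallel gripper is mounted at the origin on the work surface. World frame = base frame: x ahead of the robot, y to its left, z up, the work surface at z = 0. Lengths are in m, angles in rad, forces in N, time in s.
With the tool pointing down it reaches from about 0.425 to 0.875 m from the base axis. Payload 9.9 kg.
Tool frame: the origin (TCP) lies midway between the tips of the shut fingers; the grasp point (between the pads) lies bot.tcp_to_grasp behind it (bot.tcp_to_grasp is the distance from the TCP to the grasp point, in m); z points along the fingers, y is the line along which they close (so a half turn about z gives the same grasp; the last joint's range is limited). The gripper opens to 85 mm and grips with 20 to 120 N. Pads are 22 mm wide; open, the fingers measure 114 mm over their backs; the gripper's body (76 mm by 85 mm) begins 54 mm behind the grasp point. The pads swing forward as they close: fully open they stand 13 mm farther back than shut.
Start: joints at [1.047, 0.576, 0.025, 1.437, -0.015, 1.129, -0.057], TCP at [0.287, -0.611, 0.231] pointing down, gripper open.
Joint ranges: [-2.76, 2.76], [-0.34, 2.15], [-1.52, 1.57], [0.19, 2.46], [-1.09, 4.23], [0.17, 1.99], [-2.82, 2.82]. Speed limits (rad/s): [2.22, 2.22, 3.01, 3.01, 3.14, 3.14, 3.14].

INTERFACE

Orientations are given as a unit quaternion [x, y, z, w].
In Python, from rig import bot gives the robot as it stands.
- The arm moves only by the tool drive_tool, never from a script. Its argument "series" is a list of rows, each a list of 3 entries, a list of its own where there are three numbers: the turn, a rotation vector about the tool's x, y, z in units of 8 degrees (1.0 is 8 degrees), then the shift along the tool's x, y, z in units of 50 mm (1.0 is 50 mm), then the finger opening in mm, from 0 to 85.4. A call has 1 to 5 rows; each row shifts and turns the commanded pose from where the row before left it, along the tool's axes as they then stand; what a row does not reach is not made up. A row lasts 1/10 s, in which the tool goes at most 50 mm and 8.59 degrees, less where a joint would pass 70% of its speed; a pose out of reach is approached as far as the arm can. A call is refused whole if a number of a shift passes 1 or a number of a turn 1, either way. A call with a gripper value outside its range is refused whole. The fingers move at their own pace and stop on an object; "newtons" is the grip in N (left out, the last holds). Time passes only in rows, so rows that do not move let the fingers close. It gives the time, the measured TCP pose, the force, the opening and the grip force at its end, in the units of the state.
- bot.state(): the state, without advancing time (a new reading comes with each control period).
- bot.capture(name): name is "side" or "top" or "wrist"; returns the picture (480x640x3 uint8, red, green, blue); there is no depth.
- bot.camera_params(name): a dict with "fx", "fy", "cx", "cy" (pixels), "origin" and "attitude" of the camera in the world. Camera axes: x right, y down, z forward; pixel columns grow to the right and rows downward; lengths in m; the calibration is good to about 2 mm. A picture is of the moment at which its call begins: read the wrist's pose just before it. camera_params takes no time and is no camera call; for the wrist camera it gives the pose at the moment of the call.
- bot.finish_job(): hands the job in; it is judged then, once.
The state is a dict: "t": time; "qpos": joint angles; "joint_velocities": joint speeds; "effort": joint torques, N m; "ee_pos": TCP position; "eef_rot": TCP orientation; "contact_force": force on the tool from outside, world axes, zero at the start; "ft_torque": the same for the moment, N m; "opening": finger opening in m; "finger_force": force on a finger pad.
Only numpy, scipy, OpenCV 4.12 (cv2) and the standard library are available. Lean on these libraries where they do the work, as an engineer would, in place of code of your own. Each camera call takes 0.05 s, during which the arm holds its last target. There are 200 camera calls.

## Working session

There is one attempt and no reset: what is moved stays moved. The work goes in short steps, Python scripts to look and compute and a tool call to move; the robot and the scene stay as the last step left them, time stands still between calls to the robot, and variables do not carry over. Pictures are saved under pics/ and viewed, at most 10 in all, crops included, and the job is handed in when it is done.

Besides the shell and the picture viewer there is one more tool, called after "Call:" as name(argument=value, ...), one argument or row to a line, values as JSON. drive_tool: Moves the arm, as the interface text tells. Its arguments: {"type":"object","properties":{"series":{"type":"array"},"newtons":{"type":"number"}},"required":["series"]}

```bash
ls; mkdir -p pics; python3 - <<'E'
from rig import bot
import cv2
s=bot.state();print(s, bot.tcp_to_grasp)
for n in("side","top"):
    cv2.imwrite(f"pics/{n}0.png",bot.capture(n)[:,:,::-1]);print(n,bot.camera_params(n))
E
```

```text
pics
{'t': 0.0, 'qpos': array([ 1.04719478,  0.57650439,  0.02481105,  1.43789742, -0.0149881 ,
        1.12900305, -0.05652385]), 'joint_velocities': array([-1.43841458e-03,  1.04083916e-04, -2.04077801e-04,  7.31888411e-06,
        1.40682802e-03,  5.85591310e-04, -8.85261683e-04]), 'effort': array([ 1.37171592e-04, -7.65741277e+01,  2.25044802e+00, -2.85963428e+01,
        1.53612293e-02,  1.26524837e-02, -2.52364026e-05]), 'ee_pos': array([ 0.28721643, -0.6103495 ,  0.23046429]), 'eef_rot': array([ 9.75914063e-01,  2.18153795e-01, -2.14947374e-04, -7.85197887e-04]), 'contact_force': array([-0.21747214,  0.46854158,  0.50966566]), 'ft_torque': array([-0.00065139, -0.00371038, -0.02389343]), 'finger_force': 0.0, 'opening': 0.08575628541997063} 0.0187
side {'fx': 542.3743093056846, 'fy': 542.3743093056846, 'cx': 322.11775231118236, 'cy': 243.6016470578059, 'origin': array([ 0.34012749, -1.10439127,  1.06020188]), 'attitude': array([ 0.923852  , -0.10030792,  0.03214271, -0.36797099])}
top {'fx': 586.1589651239186, 'fy': 586.1589651239186, 'cx': 320.313991731443, 'cy': 236.7569802384945, 'origin': array([ 0.38290312, -0.21452733,  1.36642609]), 'attitude': array([ 0.71604965, -0.69584163,  0.04003779, -0.03839656])}
```

View pics/top0.png

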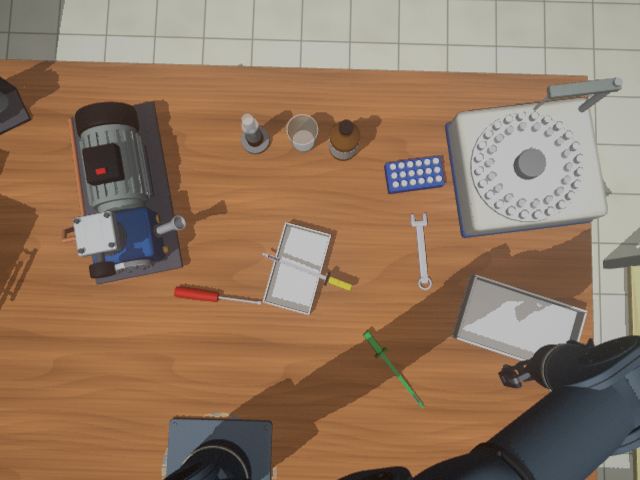

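View pics/side0.png

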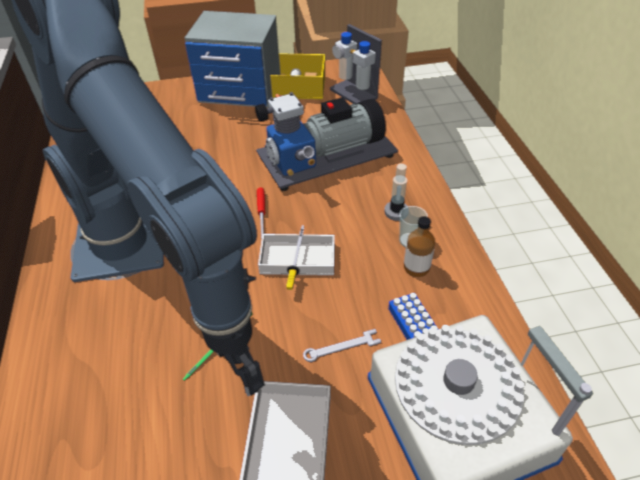

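```bash
cat > h.py <<'E'
import numpy as np, cv2
from rig import bot
from scipy.spatial.transform import Rotation as R
def ray(n,u,v,p=None):
    p=p or bot.camera_params(n)
    d=R.from_quat(p["attitude"]).apply([(u-p["cx"])/p["fx"],(v-p["cy"])/p["fy"],1]);return np.array(p["origin"]),d
def plane(n,u,v,z,p=None):
    o,d=ray(n,u,v,p);return o+d*(z-o[2])/d[2]
def tri(a,b):
    (o1,d1),(o2,d2)=ray(*a),ray(*b)
    s=np.linalg.lstsq(np.c_[d1,-d2],o2-o1,rcond=None)[0];p,q=o1+s[0]*d1,o2+s[1]*d2
    return (p+q)/2,np.linalg.norm(p-q)
def proj(n,X):
    p=bot.camera_params(n);c=R.from_quat(p["attitude"]).inv().apply(np.array(X)-p["origin"])
    return p["fx"]*c[0]/c[2]+p["cx"],p["fy"]*c[1]/c[2]+p["cy"]
def yellow(img):
    h=cv2.cvtColor(img,cv2.COLOR_RGB2HSV);return cv2.inRange(h,(24,150,120),(34,255,255))
E
python3 - <<'E'
from h import *
t=cv2.imread("pics/top0.png");s=cv2.imread("pics/side0.png")
a=cv2.resize(t[205:325,60:200],None,fx=400/140,fy=400/140,interpolation=2)
b=cv2.resize(t[215:320,250:370],None,fx=400/120,fy=400/120,interpolation=2)
c=cv2.resize(s[80:200,250:410],None,fx=2.5,fy=2.5,interpolation=2)
d=cv2.resize(s[220:300,250:345],None,fx=4,fy=4,interpolation=2)[:, :400]
W=np.zeros((600+50,800,3),np.uint8)[:600*1+50]
for im,(x,y) in((a,(0,0)),(b,(400,0)),(c,(0,345)),(d,(400,352))):
    hh=min(im.shape[0],650-y);W[y:y+hh,x:x+im.shape[1]]=im[:hh]
cv2.imwrite("pics/crop0.png",W[:600])
for n,im,(x0,y0,x1,y1) in(("top",t,(310,260,370,310)),("side",s,(270,250,310,300))):
    m=yellow(im[y0:y1,x0:x1,::-1]);p=np.argwhere(m)[:,::-1]+[x0,y0]
    print(n,len(p),cv2.minAreaRect(p.astype(np.float32)))
    if n=="top":
        r=cv2.boxPoints(cv2.minAreaRect(p.astype(np.float32)));print([plane(n,u,v,.044).round(4) for u,v in r])
E
```

```text
top 146 ((339.3840026855469, 283.301513671875), (23.190046310424805, 6.318030834197998), 21.037511825561523)
[array([ 0.4281, -0.2344,  0.044 ]), array([ 0.4415, -0.2392,  0.044 ]), array([ 0.4242, -0.2884,  0.044 ]), array([ 0.4109, -0.2836,  0.044 ])]
side 112 ((290.9189147949219, 278.48651123046875), (6.5759596824646, 19.39908218383789), 9.462321281433105)
```

View pics/crop0.png

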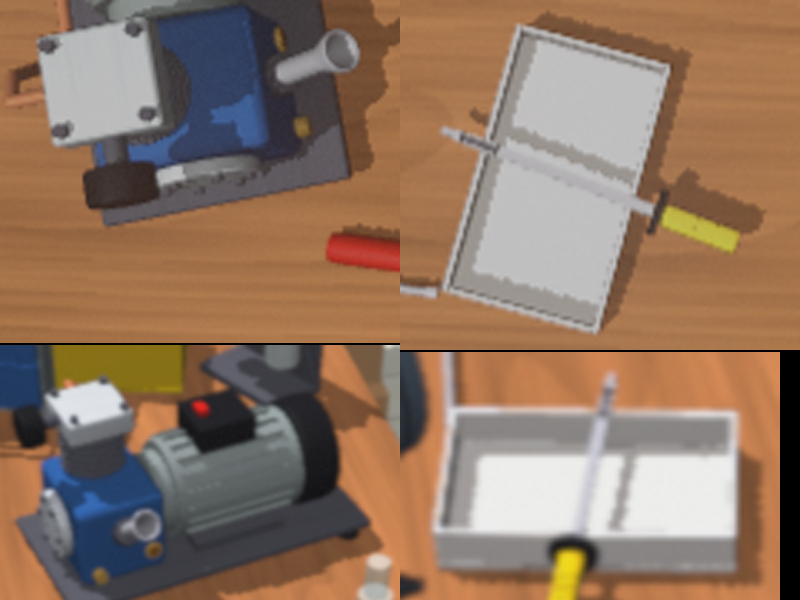

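```bash
python3 - <<'E'
from h import *
A=lambda x,y:(60+x/2.857,205+y/2.857)
B=lambda x,y:(250+(x-400)/3.3333,215+y/3.3333)
for nm,a,b,z in(("mouth",A(342,50),(308,152),.152),("tip",B(443,132),(302.75,226),.037),("collar",B(657,211),(293.25,270.2),.037),("handle",(339.4,283.3),(290.9,278.5),.044)):
    print(nm,tri(("top",*a),("side",*b)),plane("top",*a,z).round(4),plane("side",*b,z).round(4))
T=[plane("top",*B(*c),.035) for c in((520,28),(668,68),(598,330),(447,292))]
T=np.array(T);print("tray",T.mean(0).round(4),[np.linalg.norm(T[i]-T[i-1]).round(4) for i in range(4)])
d=T[0]-T[1]+T[3]-T[2];print("tray +x yaw",np.degrees(np.arctan2(d[1],d[0])))
H=np.array([plane("top",*A(*c),.226) for c in((38,42),(140,15),(160,125),(57,145))])
print("head",H.mean(0),[np.linalg.norm(H[i]-H[i-1]).round(4) for i in range(4)])
def yaw(d):return np.degrees(np.arctan2(d[1],d[0])).round(2)
print("head x yaws",yaw(H[0]-H[1]),yaw(H[3]-H[2]),"y yaws-90",yaw(H[1]-H[2])+90,yaw(H[0]-H[3])+90)
q=lambda u,v:plane("top",u,v,.02)
print("plate",yaw(q(152,101)-q(182,265)),yaw(q(*A(105,223))-q(*A(348,178))))
m=plane("top",*A(342,50),.152);b=plane("top",*A(278,75),.096);print("tube xy yaw",yaw(b-m))
print("mouth->head centre",H.mean(0)-m,yaw(H.mean(0)-m))
E
```

```text
mouth (array([0.53966547, 0.07799222, 0.15585456]), np.float64(0.0008448497322817122)) [0.5397 0.0789 0.152 ] [0.5409 0.0831 0.152 ]
tip (array([ 0.48795924, -0.08680221,  0.04202907]), np.float64(0.003671265030608476)) [ 0.4865 -0.0862  0.037 ] [ 0.4905 -0.0818  0.037 ]
collar (array([ 0.43749938, -0.23353949,  0.04166738]), np.float64(0.0015538423836219083)) [ 0.4369 -0.2336  0.037 ] [ 0.4387 -0.2296  0.037 ]
handle (array([ 0.42695918, -0.26143701,  0.04522351]), np.float64(0.001617464146665212)) [ 0.4262 -0.2614  0.044 ] [ 0.4279 -0.2604  0.044 ]
tray [ 0.4572 -0.1659  0.035 ] [np.float64(0.1866), np.float64(0.1054), np.float64(0.1845), np.float64(0.1054)]
tray +x yaw 77.022812559409
head [0.50360151 0.22616236 0.226     ] [np.float64(0.0727), np.float64(0.0717), np.float64(0.0777), np.float64(0.0709)]
head x yaws 106.82 102.77 y yaws-90 104.0 104.53
plate 13.42 102.2
tube xy yaw 102.35
mouth->head centre [-0.03613748  0.1472135   0.074     ] 103.79
```

```bash
cat >> h.py <<'E'
TAU=np.radians(20); GX=-.034
def gaugeR(yaw,down):  # gauge frame: x heading yaw, pitched down
    return R.from_euler("ZY",[yaw,down],degrees=True)
def tool(o,Rg,gx=GX,tau=TAU,gz=0):   # gauge origin+frame -> TCP pose
    # tool x~gauge x, y=-gy, z=-gz tilted forward by tau
    Rt=Rg*R.from_matrix(np.array([[np.cos(tau),0,np.sin(tau)],[0,-1,0],[np.sin(tau),0,-np.cos(tau)]]))
    return np.array(o)+Rg.apply([gx,0,gz])+.0187*Rt.as_matrix()[:,2],Rt
def plan(p1,R1,n=None,vmax=.03,wmax=5.,start=None):
    s=bot.state();p0,R0=start or (s["ee_pos"],R.from_quat(s["eef_rot"]))
    w=(R0.inv()*R1).as_rotvec();L=np.linalg.norm(p1-p0)
    n=n or max(1,int(np.ceil(max(L/vmax,np.degrees(np.linalg.norm(w))/wmax))))
    print(f"n={n} dist={L*1000:.1f}mm turn={np.degrees(np.linalg.norm(w)):.1f}deg")
    t=(w/n/np.radians(8)).round(2);Rk,p=R0,np.array(p0)
    for k in range(n):
        d=(Rk.inv().apply((p1-p)/(n-k))/.05).round(2)
        print([list(map(float,t)),list(map(float,d+0.0))]);p=p+Rk.apply(d*.05);Rk=Rk*R.from_rotvec(t*np.radians(8))
    print("end err mm",((p1-p)*1000).round(1),np.degrees((Rk.inv()*R1).magnitude()).round(2))
G0=np.array([.4370,-.2333,.037]);GY=71.
E
python3 - <<'E'
from h import *
p,Rt=tool(G0,gaugeR(GY,0));print(p,Rt.as_matrix().round(2))
plan(p-Rt.as_matrix()[:,2]*.11,Rt)
E
```

```text
[ 0.42801294 -0.25940031  0.01942775] [[ 0.31  0.95  0.11]
 [ 0.89 -0.33  0.32]
 [ 0.34 -0.   -0.94]]
n=12 dist=357.2mm turn=49.7deg
[[0.08, 0.2, -0.47], [0.42, -0.38, 0.18]]
[[0.08, 0.2, -0.47], [0.44, -0.35, 0.2]]
[[0.08, 0.2, -0.47], [0.45, -0.32, 0.21]]
[[0.08, 0.2, -0.47], [0.47, -0.29, 0.23]]
[[0.08, 0.2, -0.47], [0.48, -0.26, 0.24]]
[[0.08, 0.2, -0.47], [0.49, -0.22, 0.26]]
[[0.08, 0.2, -0.47], [0.49, -0.19, 0.28]]
[[0.08, 0.2, -0.47], [0.5, -0.15, 0.29]]
[[0.08, 0.2, -0.47], [0.49, -0.12, 0.31]]
[[0.08, 0.2, -0.47], [0.49, -0.08, 0.32]]
[[0.08, 0.2, -0.47], [0.49, -0.04, 0.34]]
[[0.08, 0.2, -0.47], [0.48, -0.01, 0.35]]
end err mm [ 0.   0.2 -0.1] 0.43
```

Call:
drive_tool(
  series=[
    [[0.08,0.2,-0.47],[0.42,-0.38,0.18],45],
    [[0.08,0.2,-0.47],[0.44,-0.35,0.2],45],
    [[0.08,0.2,-0.47],[0.45,-0.32,0.21],45],
    [[0.08,0.2,-0.47],[0.47,-0.29,0.23],45],
  ],
  newtons=40,
)

```text
t: 0.5
ee_pos: [0.3309, -0.5048, 0.1945]
eef_rot: [0.937, 0.345, 0.05, -0.034]
contact_force: [0.5, 0.0, -0.3]
opening: 0.045
finger_force: 0.0
```

Call:
drive_tool(
  series=[
    [[0.08,0.2,-0.47],[0.48,-0.26,0.24],45],
    [[0.08,0.2,-0.47],[0.49,-0.22,0.26],45],
    [[0.08,0.2,-0.47],[0.49,-0.19,0.28],45],
    [[0.08,0.2,-0.47],[0.5,-0.15,0.29],45],
  ],
)

```text
t: 0.9
ee_pos: [0.3737, -0.3994, 0.1589]
eef_rot: [0.878, 0.463, 0.098, -0.068]
contact_force: [-0.0, 0.4, 0.3]
opening: 0.0452
finger_force: 0.0
```

Call:
drive_tool(
  series=[
    [[0.08,0.2,-0.47],[0.49,-0.12,0.31],45],
    [[0.08,0.2,-0.47],[0.49,-0.08,0.32],45],
    [[0.08,0.2,-0.47],[0.49,-0.04,0.34],45],
    [[0.08,0.2,-0.47],[0.48,-0.01,0.35],45],
    [[0,0,0],[0,0,0],45],
  ],
)

```text
t: 1.4
ee_pos: [0.4165, -0.2919, 0.1223]
eef_rot: [0.801, 0.572, 0.145, -0.101]
contact_force: [-0.5, -0.7, -0.5]
opening: 0.0452
finger_force: 0.0
```

```bash
python3 - <<'E'
from h import *
s=bot.state();print(s["t"],s["qpos"].round(2),s["contact_force"].round(1),s["opening"])
p=bot.camera_params("wrist");im=bot.capture("wrist");cv2.imwrite("pics/w1.png",im[:,:,::-1])
m=yellow(im);q=np.argwhere(m)[:,::-1].astype(np.float32);r=cv2.minAreaRect(q);print(len(q),r)
print([plane("wrist",*c,.044,p).round(4) for c in cv2.boxPoints(r)],plane("wrist",*r[0],.044,p))
P,Rt=tool(G0,gaugeR(GY,0));plan(P,Rt,n=5)
E
```

```text
1.4 [ 1.01  0.57 -0.4   1.9  -0.17  0.82  0.45] [-0.5 -0.7 -0.5] 0.045153659243048275
1568 ((322.0, 240.0), (80.0, 20.0), 90.0)
[array([ 0.4296, -0.2321,  0.044 ]), array([ 0.4422, -0.2364,  0.044 ]), array([ 0.425 , -0.2863,  0.044 ]), array([ 0.4127, -0.282 ,  0.044 ])] [ 0.42732471 -0.25936345  0.044     ]
n=5 dist=109.6mm turn=0.4deg
[[0.01, -0.01, -0.0], [0.0, 0.0, 0.44]]
[[0.01, -0.01, -0.0], [-0.01, 0.0, 0.44]]
[[0.01, -0.01, -0.0], [0.0, 0.0, 0.44]]
[[0.01, -0.01, -0.0], [0.0, 0.0, 0.44]]
[[0.01, -0.01, -0.0], [-0.01, 0.0, 0.43]]
end err mm [-0.2  0.2 -0. ] 0.21
```

View pics/w1.png

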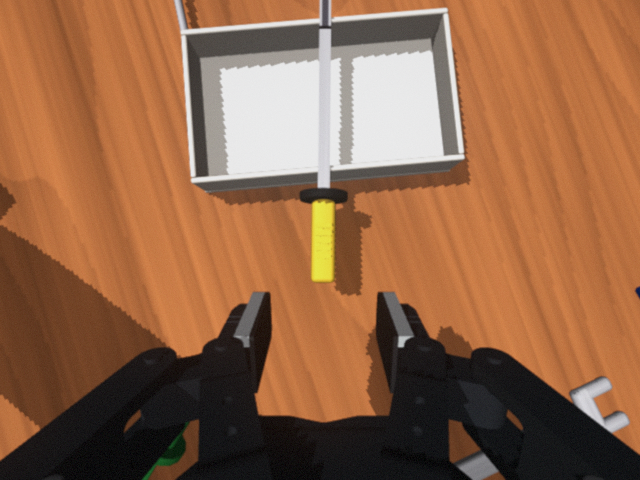

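Call:
drive_tool(
  series=[
    [[0,0,0],[0.01,0,0.44],45],
    [[0,0,0],[0.01,0,0.44],45],
    [[0,0,0],[0.01,0,0.44],45],
    [[0,0,0],[0.01,0,0.44],45],
    [[0,0,0],[0,0,0.44],45],
  ],
)

```text
t: 1.95
ee_pos: [0.4296, -0.2595, 0.02]
eef_rot: [0.803, 0.57, 0.144, -0.098]
contact_force: [0.1, -0.7, -0.3]
opening: 0.0448
finger_force: 0.0
```

Call:
drive_tool(
  series=[
    [[0,0,0],[0,0,0],45],
    [[0,0,0],[0,0,0],5],
    [[0,0,0],[0,0,0],5],
    [[0,0,0],[0,0,0],5],
    [[0,0,0],[0,0,0],5],
  ],
  newtons=60,
)

```text
t: 2.45
ee_pos: [0.4301, -0.2594, 0.0215]
eef_rot: [0.803, 0.57, 0.144, -0.098]
contact_force: [-0.2, -2.2, 2.2]
opening: 0.0149
finger_force: 60.3
```

Call:
drive_tool(
  series=[
    [[0,0,0],[0,0,0],5],
    [[0,0,0],[0,0,0],5],
    [[0,0,0],[0,0,0],5],
  ],
)

```text
t: 2.75
ee_pos: [0.4301, -0.2591, 0.0211]
eef_rot: [0.803, 0.57, 0.144, -0.098]
contact_force: [-1.4, -3.4, 6.0]
opening: 0.0151
finger_force: 60.8
```

```bash
cat >> h.py <<'E'
M=np.array([.540,.080,.152]);MY=103.3
def ins(back,yaw=MY,down=40.,gx=-.036,m=M,gz=0):
    Rg=gaugeR(yaw,down);return tool(m-Rg.apply([back,0,0]),Rg,gx=gx,gz=gz)
E
python3 - <<'E'
from h import *
s=bot.state();p0,R0=s["ee_pos"],R.from_quat(s["eef_rot"]);p1=p0+[0,0,.16]
plan(p1,R0,n=7)
plan(*ins(.20),start=(p1,R0),vmax=.025,wmax=4.5)
E
```

```text
n=7 dist=160.0mm turn=0.0deg
[[0.0, 0.0, 0.0], [0.16, 0.0, -0.43]]
[[0.0, 0.0, 0.0], [0.16, 0.0, -0.43]]
[[0.0, 0.0, 0.0], [0.16, 0.0, -0.43]]
[[0.0, 0.0, 0.0], [0.15, 0.01, -0.43]]
[[0.0, 0.0, 0.0], [0.16, 0.0, -0.43]]
[[0.0, 0.0, 0.0], [0.15, 0.01, -0.43]]
[[0.0, 0.0, 0.0], [0.16, 0.0, -0.43]]
end err mm [ 0.2  0.  -0.2] 0.0
n=12 dist=243.0mm turn=51.2deg
[[0.0, -0.4, -0.35], [0.37, 0.16, -0.05]]
[[0.0, -0.4, -0.35], [0.36, 0.17, -0.07]]
[[0.0, -0.4, -0.35], [0.35, 0.19, -0.09]]
[[0.0, -0.4, -0.35], [0.33, 0.21, -0.11]]
[[0.0, -0.4, -0.35], [0.31, 0.22, -0.13]]
[[0.0, -0.4, -0.35], [0.3, 0.24, -0.14]]
[[0.0, -0.4, -0.35], [0.27, 0.25, -0.16]]
[[0.0, -0.4, -0.35], [0.25, 0.26, -0.17]]
[[0.0, -0.4, -0.35], [0.23, 0.28, -0.19]]
[[0.0, -0.4, -0.35], [0.21, 0.29, -0.2]]
[[0.0, -0.4, -0.35], [0.18, 0.29, -0.21]]
[[0.0, -0.4, -0.35], [0.15, 0.31, -0.22]]
end err mm [-0.1 -0.1 -0. ] 0.71
```

Call:
drive_tool(
  series=[
    [[0,0,0],[0.08,0,-0.22],5],
    [[0,0,0],[0.16,0,-0.43],5],
    [[0,0,0],[0.16,0,-0.43],5],
    [[0,0,0],[0.16,0,-0.43],5],
    [[0,0,0],[0.16,0,-0.43],5],
  ],
)

```text
t: 3.25
ee_pos: [0.4288, -0.2571, 0.1256]
eef_rot: [0.802, 0.571, 0.144, -0.099]
contact_force: [0.2, 0.0, -1.5]
opening: 0.0152
finger_force: 59.9
```

Call:
drive_tool(
  series=[
    [[0,0,0],[0.16,0.01,-0.43],5],
    [[0,0,0],[0.16,0.01,-0.43],5],
    [[0,0,0],[0.08,0,-0.21],5],
  ],
)

```text
t: 3.55
ee_pos: [0.4302, -0.2574, 0.1834]
eef_rot: [0.802, 0.571, 0.144, -0.098]
contact_force: [-0.4, 0.3, -1.9]
opening: 0.015
finger_force: 60.0
```

Call:
drive_tool(
  series=[
    [[0,-0.4,-0.35],[0.37,0.16,-0.05],5],
    [[0,-0.4,-0.35],[0.36,0.17,-0.07],5],
    [[0,-0.4,-0.35],[0.35,0.19,-0.09],5],
    [[0,-0.4,-0.35],[0.33,0.21,-0.11],5],
  ],
)

```text
t: 3.95
ee_pos: [0.4811, -0.2045, 0.2167]
eef_rot: [0.754, 0.654, 0.062, -0.02]
contact_force: [1.5, -0.3, -1.0]
opening: 0.0148
finger_force: 59.9
```

Call:
drive_tool(
  series=[
    [[0,-0.4,-0.35],[0.31,0.22,-0.13],5],
    [[0,-0.4,-0.35],[0.3,0.24,-0.14],5],
    [[0,-0.4,-0.35],[0.27,0.25,-0.16],5],
    [[0,-0.4,-0.35],[0.25,0.26,-0.17],5],
  ],
)

```text
t: 4.35
ee_pos: [0.5318, -0.1524, 0.2515]
eef_rot: [0.688, 0.723, -0.021, 0.059]
contact_force: [0.8, -0.9, -0.5]
opening: 0.0149
finger_force: 59.9
```

Call:
drive_tool(
  series=[
    [[0,-0.4,-0.35],[0.23,0.28,-0.19],5],
    [[0,-0.4,-0.35],[0.21,0.29,-0.2],5],
    [[0,-0.4,-0.35],[0.18,0.29,-0.21],5],
    [[0,-0.4,-0.35],[0.15,0.31,-0.22],5],
    [[0,0,0],[0,0,0],5],
  ],
)

```text
t: 4.85
ee_pos: [0.5845, -0.0957, 0.2865]
eef_rot: [0.606, 0.777, -0.101, 0.137]
contact_force: [0.5, 0.5, -0.9]
opening: 0.0149
finger_force: 60.0
```

```bash
python3 - <<'E'
from h import *
s=bot.state();print(s["t"],s["qpos"].round(2),s["contact_force"].round(1),s["opening"])
plan(*ins(.20))
for n in("top","side"): cv2.imwrite(f"pics/{n}2.png",bot.capture(n)[:,:,::-1])
cv2.imwrite("pics/w2.png",bot.capture("wrist")[:,:,::-1])
Rg=gaugeR(MY,40)
t=cv2.imread("pics/top2.png");sd=cv2.imread("pics/side2.png");w=cv2.imread("pics/w2.png")
W=np.zeros((600,800,3),np.uint8)
for im,n,(x,y) in((t,"top",(0,0)),(sd,"side",(400,0))):
    c=np.array(proj(n,M-Rg.apply([.09,0,0]))).astype(int);o=c-[50,40];o=np.maximum(o,0);print(n,"crop origin",o)
    W[y:y+320,x:x+400]=cv2.resize(im[o[1]:o[1]+80,o[0]:o[0]+100],(400,320),interpolation=2)
W[320:600,:373]=cv2.resize(w,(373,280),interpolation=cv2.INTER_AREA)
cv2.imwrite("pics/crop2.png",W)
E
```

```text
4.85 [ 0.12  0.38 -0.35  1.71  0.53  1.12 -0.2 ] [ 0.5  0.5 -0.9] 0.014940549565713987
n=1 dist=6.6mm turn=1.1deg
[[0.1, -0.05, 0.08], [-0.11, -0.06, 0.05]]
end err mm [-0.   0.1  0.2] 0.01
top crop origin [156 171]
side crop origin [268 109]
```

View pics/crop2.png

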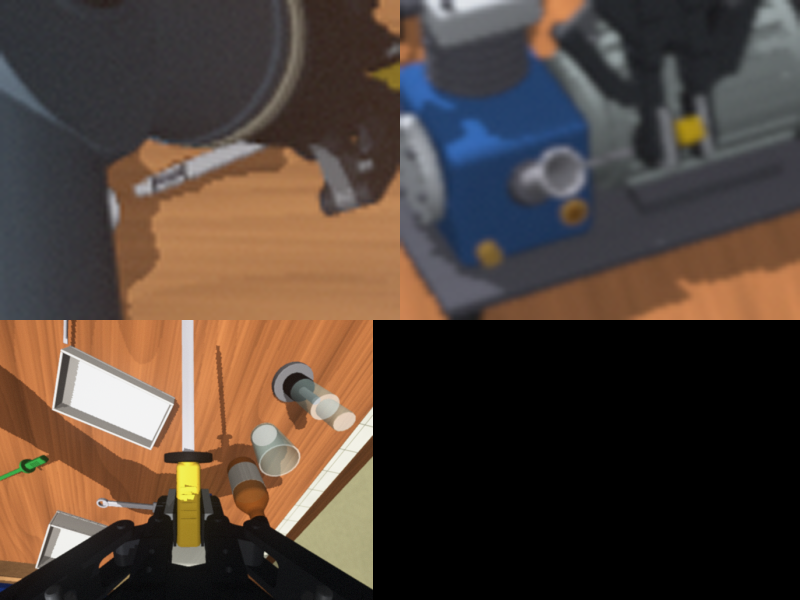

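```bash
cat >> h.py <<'E'
def gauge_pose(gx=-.036,tau=TAU,gz=0,s=None):
    s=s or bot.state();Rt=R.from_quat(s["eef_rot"])
    Rg=Rt*R.from_matrix(np.array([[np.cos(tau),0,np.sin(tau)],[0,-1,0],[np.sin(tau),0,-np.cos(tau)]]).T)
    g=s["ee_pos"]-.0187*Rt.as_matrix()[:,2];return g-Rg.apply([gx,0,gz]),Rg
E
python3 - <<'E'
from h import *
for tau in(17,20,23):
    o,Rg=gauge_pose(tau=np.radians(tau));x=Rg.as_matrix()[:,0];tip=o+.155*x
    print(tau,"o",o.round(4),"dir yaw",np.degrees(np.arctan2(x[1],x[0])).round(2),"down",np.degrees(-np.arcsin(x[2])).round(2),"roll z",Rg.as_matrix()[2,1].round(3),
     "tip",tip.round(4),"top px",np.round(proj("top",tip),1),"side px",np.round(proj("side",tip),1),"col wrist",np.round(proj("wrist",o-.003*x),1),
     "blade@60",np.round(proj("wrist",o+.06*x),1),"lines top",np.round(proj("top",o+.115*x),1))
print("tri",tri(("top",191,218),("side",315.5,149.5)),"mouth px",proj("top",M),proj("side",M))
im=cv2.imread("pics/w2.png");g=cv2.cvtColor(im,cv2.COLOR_BGR2GRAY)
h=cv2.cvtColor(im,cv2.COLOR_BGR2HSV)
for v in(5,60,120,180):
    c=np.where((h[v,280:370,1]<70)&(g[v,280:370]>120))[0]+280;print(v,c.min(),c.max())
c=np.argwhere(g[215:250,270:380]<60);print("collar",c.min(0)+[215,270],c.max(0)+[215,270])
y=np.argwhere(yellow(im[:,:,::-1])[:300]);print("yellow",y.min(0),y.max(0))
E
```

```text
17 o [ 0.574  -0.0668  0.282 ] dir yaw 103.36 down 36.59 roll z -0.007 tip [0.5453 0.0543 0.1896] top px [187.7 217.6] side px [311.2 146.8] col wrist [323.4 243.3] blade@60 [323.5  80.4] lines top [200.9 212.7]
20 o [ 0.5743 -0.0679  0.2805] dir yaw 103.32 down 39.59 roll z -0.007 tip [0.5468 0.0483 0.1817] top px [191.5 217.5] side px [312.3 150.4] col wrist [323.4 243.4] blade@60 [323.4  86.3] lines top [204.  212.6]
23 o [ 0.5746 -0.0691  0.2791] dir yaw 103.29 down 42.59 roll z -0.007 tip [0.5484 0.0419 0.1742] top px [195.4 217.4] side px [313.4 154.1] col wrist [323.4 243.7] blade@60 [323.4  92.4] lines top [207.1 212.5]
tri (array([0.55064173, 0.04867872, 0.18279106]), np.float64(0.009904165074960818)) mouth px (np.float64(179.2096543788588), np.float64(222.36261318680744)) (np.float64(307.87448244334144), np.float64(152.71256021613462))
5 312 331
60 312 331
120 312 332
180 280 332
collar [226 282] [244 364]
yellow [243 304] [299 340]
```

```bash
python3 - <<'E'
from h import *
for gx in(-.036,-.039,-.041):
    o,Rg=gauge_pose(gx=gx);print(gx,proj("wrist",o+Rg.apply([-.006,0,.007])),proj("wrist",o+Rg.apply([0,0,.0165])),proj("wrist",o+Rg.apply([-.006,0,.0165])))
    print(np.round(proj("top",o+Rg.apply([.115,0,.002])),1),np.round(proj("top",o+Rg.apply([.140,0,.002])),1))
plan(*ins(.16,gx=-.039),n=4)
E
```

```text
-0.036 (np.float64(323.45480316875245), np.float64(250.56326611819446)) (np.float64(323.5083819294907), np.float64(232.51018939851542)) (np.float64(323.50658041373174), np.float64(249.8284688236557))
[203.2 212.6] [195.3 215.7]
-0.039 (np.float64(323.4557037750475), np.float64(242.49995455102197)) (np.float64(323.50927922100703), np.float64(223.88437242880153)) (np.float64(323.5074823300376), np.float64(241.1581929601595))
[202.2 213. ] [194.4 216.1]
-0.041 (np.float64(323.4563029834955), np.float64(237.13511928778405)) (np.float64(323.5098761375463), np.float64(218.14611153975142)) (np.float64(323.50808231988316), np.float64(235.39038785199133))
[201.6 213.3] [193.8 216.3]
n=4 dist=35.8mm turn=0.7deg
[[0.02, -0.01, 0.01], [0.17, 0.0, 0.07]]
[[0.02, -0.01, 0.01], [0.17, 0.0, 0.06]]
[[0.02, -0.01, 0.01], [0.16, 0.0, 0.07]]
[[0.02, -0.01, 0.01], [0.17, 0.01, 0.06]]
end err mm [-0.  -0.1  0.1] 0.2
```

Call:
drive_tool(
  series=[
    [[0.02,-0.01,0.01],[0.17,0,0.07],5],
    [[0.02,-0.01,0.01],[0.17,0,0.06],5],
    [[0.02,-0.01,0.01],[0.16,0,0.07],5],
    [[0.02,-0.01,0.01],[0.17,0.01,0.06],5],
    [[0,0,0],[0,0,0],5],
  ],
)

```text
t: 5.5
ee_pos: [0.5769, -0.0726, 0.2617]
eef_rot: [0.611, 0.772, -0.108, 0.135]
contact_force: [-0.2, 0.3, -0.2]
opening: 0.0149
finger_force: 60.0
```

```bash
python3 - <<'E'
from h import *
t=bot.capture("top")[:,:,::-1];s=bot.capture("side")[:,:,::-1]
cv2.imwrite("pics/t3.png",t);cv2.imwrite("pics/s3.png",s)
W=np.hstack([cv2.resize(t[195:255,150:215],(390,360),interpolation=2),cv2.resize(s[115:175,280:345],(390,360),interpolation=2)])
cv2.imwrite("pics/crop3.png",W)
o,Rg=gauge_pose(gx=-.039)
for X in(.155,.14,.115,.08):print(X,np.round(proj("top",o+Rg.apply([X,0,.002])),1),np.round(proj("side",o+Rg.apply([X,0,.002])),1))
E
```

```text
0.155 [179.5 221.3] [308.5 151.4]
0.14 [183.9 219.5] [310.1 150.9]
0.115 [191.3 216.6] [312.9 149.9]
0.08 [202.1 212.3] [317.  148.5]
```

View pics/crop3.png

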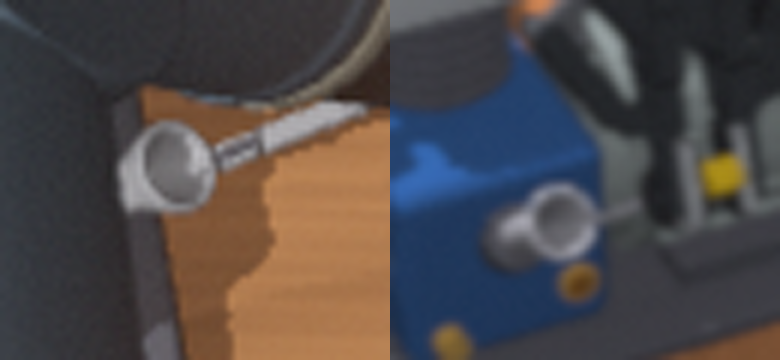

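Call:
drive_tool(
  series=[
    [[0,0,0],[0,0.04,-0.02],5],
    [[0,0,0],[0.19,0,0.07],5],
    [[0,0,0],[0.19,0,0.07],5],
    [[0,0,0],[0.19,0,0.07],5],
  ],
)

```text
t: 6.0
ee_pos: [0.5736, -0.0498, 0.2435]
eef_rot: [0.612, 0.772, -0.108, 0.135]
contact_force: [0.9, 0.2, -1.0]
opening: 0.0151
finger_force: 60.0
```

Call:
drive_tool(
  series=[
    [[0,0,0],[0.09,0,0.03],5],
    [[0,0,0],[0.09,0,0.03],5],
    [[0,0,0],[0,0,0],5],
  ],
)

```text
t: 6.3
ee_pos: [0.5721, -0.0428, 0.2379]
eef_rot: [0.612, 0.772, -0.108, 0.135]
contact_force: [-0.7, -0.6, -1.0]
opening: 0.015
finger_force: 60.0
```

```bash
python3 - <<'E'
from h import *
s=bot.state();print(s["contact_force"].round(1),s["ft_torque"].round(2))
p,Rt=ins(.12,gx=-.039);print((Rt.inv().apply(s["ee_pos"]-p)*1000).round(1),np.degrees((R.from_quat(s["eef_rot"]).inv()*Rt).as_rotvec()).round(2))
t=bot.capture("top")[:,:,::-1];sd=bot.capture("side")[:,:,::-1]
W=np.hstack([cv2.resize(t[195:255,150:215],(390,360),interpolation=2),cv2.resize(sd[115:175,280:345],(390,360),interpolation=2)])
cv2.imwrite("pics/crop4.png",W)
E
```

```text
[-0.7 -0.6 -1. ] [0.36 0.1  0.04]
[ 0.7  3.  -1.6] [-0.05 -0.07 -0.06]
```

View pics/crop4.png

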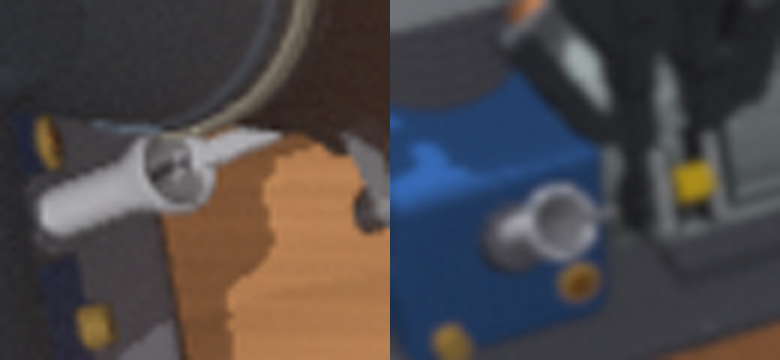

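Call:
drive_tool(
  series=[
    [[0,0,0],[0.19,0,0.07],5],
    [[0,0,0],[0.19,0,0.07],5],
    [[0,0,0],[0,0,0],5],
  ],
)

```text
t: 6.7
ee_pos: [0.5681, -0.0268, 0.2241]
eef_rot: [0.611, 0.772, -0.108, 0.135]
contact_force: [0.4, -0.6, -0.2]
opening: 0.015
finger_force: 60.0
```

Call:
drive_tool(
  series=[
    [[0,0,0],[0.19,0,0.07],5],
    [[0,0,0],[0.19,0,0.07],5],
    [[0,0,0],[0,0,0],5],
  ],
)

```text
t: 7.0
ee_pos: [0.5646, -0.0117, 0.2111]
eef_rot: [0.611, 0.772, -0.108, 0.135]
contact_force: [0.2, 0.2, -1.1]
opening: 0.0146
finger_force: 60.0
```

```bash
python3 - <<'E'
from h import *
s=bot.state();print(s["contact_force"].round(1),s["ft_torque"].round(2))
p,Rt=ins(.08,gx=-.039);print((Rt.inv().apply(s["ee_pos"]-p)*1000).round(1),(gaugeR(MY,40).inv().apply(s["ee_pos"]-p)*1000).round(1),np.degrees((R.from_quat(s["eef_rot"]).inv()*Rt).as_rotvec()).round(2))
E
```

```text
[ 0.2  0.2 -1.1] [0.3  0.08 0.  ]
[ 2.4  2.8 -1.1] [ 1.9 -2.8  1.8] [-0.07 -0.11  0.01]
```

Call:
drive_tool(
  series=[
    [[0,0,0],[0.19,0,0.07],5],
    [[0,0,0],[0.19,0,0.07],5],
    [[0,0,0],[0,0,0],5],
  ],
)

```text
t: 7.3
ee_pos: [0.5611, 0.0032, 0.1981]
eef_rot: [0.611, 0.772, -0.108, 0.135]
contact_force: [-0.3, -0.5, -0.6]
opening: 0.0147
finger_force: 60.0
```

Call:
drive_tool(
  series=[
    [[0,0,0],[0.19,0,0.07],5],
    [[0,0,0],[0.19,0,0.07],5],
    [[0,0,0],[0,0,0],5],
  ],
)

```text
t: 7.6
ee_pos: [0.5576, 0.0183, 0.1851]
eef_rot: [0.611, 0.772, -0.108, 0.135]
contact_force: [0.1, 0.8, -0.8]
opening: 0.0152
finger_force: 60.0
```

```bash
python3 - <<'E'
from h import *
s=bot.state();print(s["contact_force"].round(1),s["ft_torque"].round(2))
p,Rt=ins(.0,gx=-.039);print((gaugeR(MY,40).inv().apply(s["ee_pos"]-p)*1000).round(1),np.degrees((R.from_quat(s["eef_rot"]).inv()*Rt).as_rotvec()).round(2))
E
```

```text
[ 0.1  0.8 -0.8] [0.4  0.02 0.01]
[-37.8  -2.9   1.7] [-0.07 -0.11  0.  ]
```

Call:
drive_tool(
  series=[
    [[0,0,0],[0.19,0,0.07],5],
    [[0,0,0],[0.19,0,0.07],5],
    [[0,0,0],[0,0,0],5],
  ],
)

```text
t: 7.9
ee_pos: [0.554, 0.0334, 0.172]
eef_rot: [0.611, 0.772, -0.108, 0.135]
contact_force: [-0.3, 0.0, -0.5]
opening: 0.0152
finger_force: 60.0
```

Call:
drive_tool(
  series=[
    [[0,0,0],[0.08,0,0.03],5],
    [[0,0,0],[0.08,0,0.03],5],
    [[0,0,0],[0.04,0,0.01],5],
    [[0,0,0],[0,0,0],5],
  ],
)

```text
t: 8.3
ee_pos: [0.5527, 0.0401, 0.1662]
eef_rot: [0.612, 0.772, -0.108, 0.136]
contact_force: [-0.4, -0.5, -0.8]
opening: 0.0149
finger_force: 60.0
```

```bash
python3 - <<'E'
from h import *
s=bot.state();print(s["contact_force"].round(1),s["ft_torque"].round(2))
p,Rt=ins(.0,gx=-.039);print((gaugeR(MY,40).inv().apply(s["ee_pos"]-p)*1000).round(1),np.degrees((R.from_quat(s["eef_rot"]).inv()*Rt).as_rotvec()).round(2))
E
```

```text
[-0.4 -0.5 -0.8] [ 0.33  0.08 -0.  ]
[-8.5 -3.2  1.6] [-0.04 -0.07 -0.1 ]
```

Call:
drive_tool(
  series=[
    [[0,0,0],[0.04,0,0.01],5],
    [[0,0,0],[0.04,0,0.02],5],
    [[0,0,0],[0,0,0],5],
  ],
)

```text
t: 8.6
ee_pos: [0.5519, 0.0432, 0.1634]
eef_rot: [0.612, 0.772, -0.108, 0.136]
contact_force: [-0.3, 0.7, -0.6]
opening: 0.0149
finger_force: 60.0
```

Call:
drive_tool(
  series=[
    [[0,0,0],[0.04,0,0.01],5],
    [[0,0,0],[0,0,0],5],
  ],
)

```text
t: 8.8
ee_pos: [0.5516, 0.0449, 0.1623]
eef_rot: [0.612, 0.772, -0.108, 0.136]
contact_force: [-0.6, 0.3, -1.8]
opening: 0.0146
finger_force: 60.0
```

Call:
drive_tool(
  series=[
    [[0,0,0],[0.04,0,0.01],5],
    [[0,0,0],[0,0,0],5],
  ],
)

```text
t: 9.0
ee_pos: [0.5512, 0.0466, 0.1611]
eef_rot: [0.612, 0.772, -0.108, 0.136]
contact_force: [0.1, 0.3, 0.6]
opening: 0.0147
finger_force: 60.0
```

Call:
drive_tool(
  series=[
    [[0,0,0],[0.04,0,0.01],5],
    [[0,0,0],[0,0,0],5],
  ],
)

```text
t: 9.2
ee_pos: [0.5511, 0.047, 0.1605]
eef_rot: [0.612, 0.771, -0.108, 0.136]
contact_force: [-0.0, -3.3, 3.2]
opening: 0.015
finger_force: 60.3
```

Call:
drive_tool(
  series=[
    [[0,0,0],[0.03,0,0.01],5],
    [[0,0,0],[0,0,0],5],
    [[0,0,0],[0,0,0],5],
  ],
)

```text
t: 9.5
ee_pos: [0.5511, 0.0469, 0.1603]
eef_rot: [0.613, 0.771, -0.108, 0.137]
contact_force: [-0.1, -7.0, 10.1]
opening: 0.0151
finger_force: 61.1
```

```bash
python3 - <<'E'
from h import *
s=bot.state();print(s["contact_force"].round(1),s["ft_torque"].round(2))
p,Rt=ins(.0,gx=-.039);print((gaugeR(MY,40).inv().apply(s["ee_pos"]-p)*1000).round(1))
w=bot.capture("wrist")[:,:,::-1];t=bot.capture("top")[:,:,::-1];sd=bot.capture("side")[:,:,::-1]
W=np.hstack([cv2.resize(t[195:255,150:210],(360,360),interpolation=2),cv2.resize(sd[115:175,280:340],(360,360),interpolation=2)])
W=np.vstack([W,cv2.resize(w[120:300,160:520],(720,240)) ])
cv2.imwrite("pics/crop5.png",W)
E
```

```text
[-0.1 -7.  10.1] [-1.68 -0.12 -0.17]
[ 0.7 -3.2  1.6]
```

View pics/crop5.png

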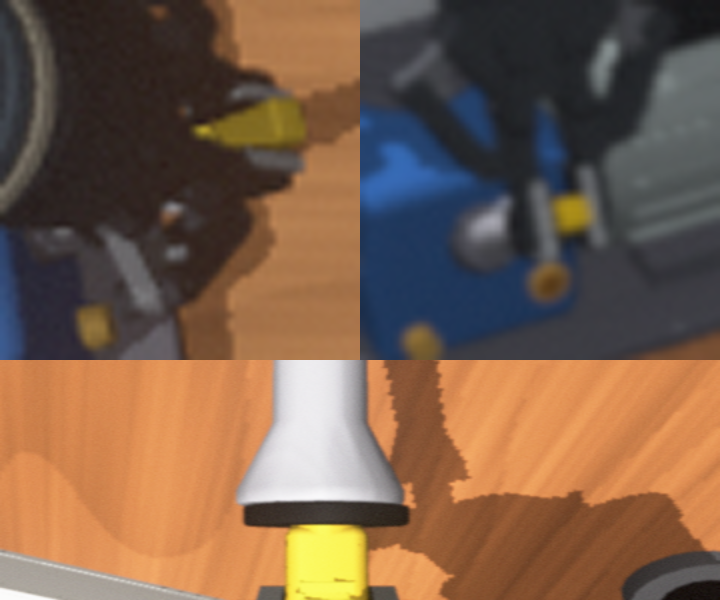

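Call:
drive_tool(
  series=[
    [[0,0,0],[-0.09,0,-0.03],5],
    [[0,0,0],[-0.19,0,-0.07],5],
    [[0,0,0],[-0.28,0,-0.1],5],
    [[0,0,0],[-0.28,0,-0.1],5],
  ],
)

```text
t: 10.05
ee_pos: [0.5585, 0.0155, 0.1879]
eef_rot: [0.612, 0.772, -0.107, 0.135]
contact_force: [-0.0, 1.1, -0.9]
opening: 0.0147
finger_force: 59.9
```

Call:
drive_tool(
  series=[
    [[0,0,0],[-0.28,0,-0.1],5],
    [[0,0,0],[-0.28,0,-0.1],5],
    [[0,0,0],[-0.28,0,-0.1],5],
    [[0,0,0],[-0.28,0,-0.1],5],
  ],
)

```text
t: 10.45
ee_pos: [0.5689, -0.0294, 0.226]
eef_rot: [0.612, 0.772, -0.107, 0.135]
contact_force: [-0.0, 0.2, -1.3]
opening: 0.015
finger_force: 59.9
```

Call:
drive_tool(
  series=[
    [[0,0,0],[-0.28,0,-0.1],5],
    [[0,0,0],[-0.28,0,-0.1],5],
    [[0,0,0],[-0.28,0,-0.1],5],
    [[0,0,0],[-0.28,0,-0.1],5],
    [[0,0,0],[-0.28,0,-0.1],5],
  ],
)

```text
t: 10.95
ee_pos: [0.5819, -0.0851, 0.2733]
eef_rot: [0.612, 0.772, -0.107, 0.135]
contact_force: [0.3, -0.4, -1.0]
opening: 0.0147
finger_force: 59.9
```

Call:
drive_tool(
  series=[
    [[0,0,0],[-0.28,0,-0.1],5],
    [[0,0,0],[-0.19,0,-0.07],5],
    [[0,0,0],[0,0,0],5],
  ],
)

```text
t: 11.25
ee_pos: [0.5865, -0.1046, 0.2897]
eef_rot: [0.613, 0.771, -0.107, 0.136]
contact_force: [0.2, -0.0, -1.0]
opening: 0.0152
finger_force: 60.0
```

```bash
python3 - <<'E'
from h import *
s=bot.state();print(s["contact_force"].round(1),s["ft_torque"].round(2))
p,Rt=ins(.0,gx=-.039);print((gaugeR(MY,40).inv().apply(s["ee_pos"]-p)*1000).round(1))
w=bot.capture("wrist")[:,:,::-1];cv2.imwrite("pics/w6.png",w);im=w
y=np.argwhere(yellow(im[:,:,::-1])[:300]);print("yellow",y.min(0),y.max(0))
g=cv2.cvtColor(im,cv2.COLOR_BGR2GRAY);h=cv2.cvtColor(im,cv2.COLOR_BGR2HSV)
for v in(5,60,120,180):
    c=np.where((h[v,295:350,1]<70)&(g[v,295:350]>120))[0]+295;print(v,c.min(),c.max())
# tray from wrist: nothing; plan to final
T=np.array([.4572,-.1659])
for yaw in (71.,90.):
    Rg=gaugeR(yaw,0);o=np.array([*T,.122])-Rg.apply([.150,0,0]);o[2]=.122
    print(yaw,o);plan(*tool(o,Rg,gx=-.039),vmax=.025,wmax=4.5)
E
```

```text
[ 0.2 -0.  -1. ] [ 0.44  0.07 -0.03]
[-201.7   -2.8    0.7]
yellow [243 304] [299 341]
5 312 331
60 312 331
120 312 332
180 313 332
71.0 [ 0.40836478 -0.30772779  0.122     ]
n=15 dist=353.3mm turn=50.8deg
[[0.0, 0.32, 0.27], [-0.15, -0.32, 0.32]]
[[0.0, 0.32, 0.27], [-0.18, -0.31, 0.31]]
[[0.0, 0.32, 0.27], [-0.2, -0.3, 0.3]]
[[0.0, 0.32, 0.27], [-0.22, -0.29, 0.29]]
[[0.0, 0.32, 0.27], [-0.25, -0.29, 0.28]]
[[0.0, 0.32, 0.27], [-0.27, -0.28, 0.27]]
[[0.0, 0.32, 0.27], [-0.29, -0.27, 0.25]]
[[0.0, 0.32, 0.27], [-0.31, -0.25, 0.24]]
[[0.0, 0.32, 0.27], [-0.33, -0.24, 0.23]]
[[0.0, 0.32, 0.27], [-0.35, -0.23, 0.21]]
[[0.0, 0.32, 0.27], [-0.37, -0.21, 0.2]]
[[0.0, 0.32, 0.27], [-0.39, -0.2, 0.18]]
[[0.0, 0.32, 0.27], [-0.4, -0.19, 0.16]]
[[0.0, 0.32, 0.27], [-0.42, -0.17, 0.14]]
[[0.0, 0.32, 0.27], [-0.43, -0.15, 0.12]]
end err mm [-0.1  0.1 -0.2] 0.58
90.0 [ 0.4572 -0.3159  0.122 ]
n=14 dist=332.7mm turn=41.9deg
[[0.0, 0.35, 0.12], [-0.19, -0.26, 0.35]]
[[0.0, 0.35, 0.12], [-0.21, -0.26, 0.34]]
[[0.0, 0.35, 0.12], [-0.23, -0.25, 0.33]]
[[0.0, 0.35, 0.12], [-0.25, -0.25, 0.32]]
[[0.0, 0.35, 0.12], [-0.27, -0.24, 0.3]]
[[0.0, 0.35, 0.12], [-0.29, -0.24, 0.29]]
[[0.0, 0.35, 0.12], [-0.31, -0.23, 0.28]]
[[0.0, 0.35, 0.12], [-0.33, -0.23, 0.26]]
[[0.0, 0.35, 0.12], [-0.34, -0.22, 0.24]]
[[0.0, 0.35, 0.12], [-0.36, -0.22, 0.23]]
[[0.0, 0.35, 0.12], [-0.37, -0.21, 0.21]]
[[0.0, 0.35, 0.12], [-0.39, -0.2, 0.19]]
[[0.0, 0.35, 0.12], [-0.4, -0.2, 0.17]]
[[0.0, 0.35, 0.12], [-0.4, -0.19, 0.15]]
end err mm [-0.2 -0.1  0.2] 0.54
```

Call:
drive_tool(
  series=[
    [[0,0.32,0.27],[-0.15,-0.32,0.32],5],
    [[0,0.32,0.27],[-0.18,-0.31,0.31],5],
    [[0,0.32,0.27],[-0.2,-0.3,0.3],5],
    [[0,0.32,0.27],[-0.22,-0.29,0.29],5],
    [[0,0.32,0.27],[-0.25,-0.29,0.28],5],
  ],
)

```text
t: 11.8
ee_pos: [0.523, -0.1813, 0.2263]
eef_rot: [0.69, 0.721, -0.025, 0.058]
contact_force: [0.7, 0.6, -1.4]
opening: 0.0152
finger_force: 60.0
```

Call:
drive_tool(
  series=[
    [[0,0.32,0.27],[-0.27,-0.28,0.27],5],
    [[0,0.32,0.27],[-0.29,-0.27,0.25],5],
    [[0,0.32,0.27],[-0.31,-0.25,0.24],5],
    [[0,0.32,0.27],[-0.33,-0.24,0.23],5],
    [[0,0.32,0.27],[-0.35,-0.23,0.21],5],
  ],
)

```text
t: 12.3
ee_pos: [0.4602, -0.2591, 0.1653]
eef_rot: [0.753, 0.655, 0.058, -0.021]
contact_force: [0.5, -0.8, -1.2]
opening: 0.015
finger_force: 60.0
```

Call:
drive_tool(
  series=[
    [[0,0.32,0.27],[-0.37,-0.21,0.2],5],
    [[0,0.32,0.27],[-0.39,-0.2,0.18],5],
    [[0,0.32,0.27],[-0.4,-0.19,0.16],5],
    [[0,0.32,0.27],[-0.42,-0.17,0.14],5],
    [[0,0.32,0.27],[-0.43,-0.15,0.12],5],
  ],
)

```text
t: 12.8
ee_pos: [0.3978, -0.3384, 0.1039]
eef_rot: [0.8, 0.575, 0.139, -0.099]
contact_force: [0.9, 0.6, -0.7]
opening: 0.0146
finger_force: 60.0
```

Call:
drive_tool(
  series=[
    [[0,0,0],[0,0,0],5],
    [[0,0,0],[0,0,0],5],
  ],
)

```text
t: 13.0
ee_pos: [0.3978, -0.3382, 0.1039]
eef_rot: [0.8, 0.575, 0.138, -0.099]
contact_force: [0.4, 0.7, -0.0]
opening: 0.0146
finger_force: 60.0
```

```bash
python3 - <<'E'
from h import *
o,Rg=gauge_pose(gx=-.039);x=Rg.as_matrix()
print(o.round(4),"tip",(o+.155*x[:,0]).round(4),"pitch/roll deg",np.degrees(np.arcsin(x[2,:2])).round(2),"yaw",np.degrees(np.arctan2(x[1,0],x[0,0])))
Rt=gaugeR(71,0);t=o.copy();plan(*tool(np.array([.4572,-.1659,.122])-Rt.apply([.150,0,0]),Rt,gx=-.039),n=2)
a=bot.capture("top")[:,:,::-1];b=bot.capture("side")[:,:,::-1]
cv2.imwrite("pics/fin.png",np.hstack([cv2.resize(a[90:330,60:380],(400,300)),cv2.resize(b[130:370,200:520],(400,300))]))
tip=o+.155*x[:,0];print(proj("top",tip),proj("side",tip))
E
```

```text
[ 0.4082 -0.3072  0.1213] tip [ 0.4577 -0.1603  0.1202] pitch/roll deg [-0.41 -0.05] yaw 71.36099582992303
n=2 dist=0.6mm turn=0.5deg
[[-0.0, 0.03, 0.02], [0.0, 0.0, -0.01]]
[[-0.0, 0.03, 0.02], [0.0, 0.0, 0.0]]
end err mm [ 0.  -0.2  0. ] 0.11
(np.float64(293.56261164899763), np.float64(265.93683834051916)) (np.float64(294.19244319380766), np.float64(226.03571444759277))
```

View pics/fin.png

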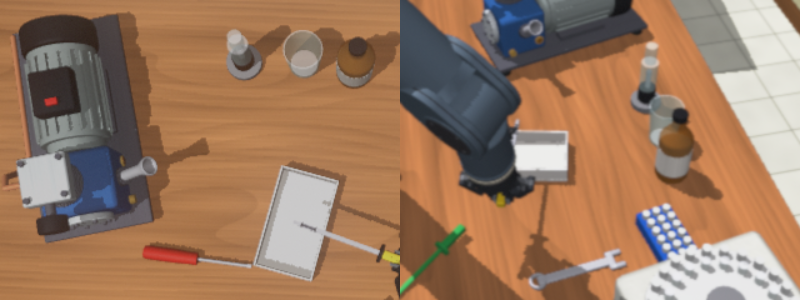

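The top view shows the tip above the middle of the tray at about pixel (296, 268), with the black lines face up. The bystanders and the tray are where they started. The dipstick is level to within 0.5°, with its tip at z = 0.12 m.

```bash
python3 -c "
from rig import bot
print(bot.finish_job())"
```

```text
the job is handed in; nothing more can be done
None
```

The job is handed in: the dipstick was pushed in until its collar sat on the tube's mouth (about 12 N), drawn right out, and is now held level, marked face up, with its tip about 85 mm above the tray's rim.

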